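# Turn the sample carousel by its star handle and start the reader

## Task

Push on the spokes of the carousel's star handle with one finger, gently and without gripping anything, until the black-capped vial stands squarely in front of the reader's window; then press the reader's green button with a fingertip and come clear. Turn the carousel by the spokes alone: do not touch the tray or the vials, let every vial stay upright in its pocket, press the button only once the black-capped vial is at the window, and leave the other things on the worktop where they are.

Things in the scene. Friction and masses are not known exactly. Their poses are not given: they have to be found in the camera images.
- carousel: grey round base of the sample carousel, 88 mm radius, 12 mm high, fixed to the worktop. Origin: on the vertical turning axis, at worktop height; z up. On it turn together a white tray and, on a steel column of 11 mm radius, a star handle with three spokes. Pocket centres lie 58 mm from the axis at 30, 90, 150 ... degrees counterclockwise from this body's x axis when joint star is 0
- star (a joint): turn of star handle and tray together about the vertical axis, rad: 0 at the start, growing counterclockwise seen from above; a full turn either way is free. Steady friction of 0.12 N m (about 1.3 N at 95 mm from the axis), no spring or detent: it stays where it is left. Pushing the handle with more than 15 N fails the run
- hub_top (a point): top centre of the black hub (21 mm radius, z = 102 to 127 mm) of the star handle, on the turning axis, 130 mm above the worktop
- spoke_1_ball (a point): centre of the red ball (9 mm radius) at the outer end of spoke 1 of the star handle, 108 mm from the turning axis and 115 mm above the worktop; turns with the handle. The spoke is a straight level steel bar of 5 mm radius from hub to ball, its centre line 37 mm above the vial caps. The three spokes stand 120 degrees apart, each midway between two pockets
- spoke_2_ball (a point): centre of the red ball (9 mm radius) at the outer end of spoke 2 of the star handle, 108 mm from the turning axis and 115 mm above the worktop; turns with the handle. The spoke is a straight level steel bar of 5 mm radius from hub to ball, its centre line 37 mm above the vial caps. The three spokes stand 120 degrees apart, each midway between two pockets
- spoke_3_ball (a point): centre of the red ball (9 mm radius) at the outer end of spoke 3 of the star handle, 108 mm from the turning axis and 115 mm above the worktop; turns with the handle. The spoke is a straight level steel bar of 5 mm radius from hub to ball, its centre line 37 mm above the vial caps. The three spokes stand 120 degrees apart, each midway between two pockets
- reader: vial reader, a fixed white box 56 mm high beside the carousel, its window facing the axis. Its origin is NOT in the box but on the turning axis at worktop height; its x axis points level from there through the middle of the window to the box, which spans x = 98 to 162 mm, y = -26 to 26 mm. A vial is squarely at the window when it lies on this x axis (x = 58 mm, y = 0; allowed 7 mm either way in y)
- window (a point): middle of the reader's green glass window (18 mm wide) in its black frame, 97.5 mm from the turning axis, 36 mm above the worktop
- start_button_top (a point): middle of the top of the reader's round green push button (11 mm radius), on top of the reader 137 mm from the turning axis; it is pressed straight down
- start_button (a joint): how far the green button is pressed, m: 0 out, 0.006 fully down at 4 N; it counts as pressed beyond 0.004 and springs back when released
- sample_black: a glass sample vial with a black screw cap, 27 mm diameter, 59 mm high, about 30 g, standing loose in a pocket of the carousel. Origin: centre of its underside, z up its axis; its turn about z means nothing. This is the vial to be read; the pocket it starts in varies
- vial_1: a glass sample vial with a white screw cap, 27 mm diameter, 59 mm high, about 30 g, standing loose in a pocket of the carousel. Origin: centre of its underside, z up its axis; its turn about z means nothing
- vial_3: a glass sample vial with a white screw cap, 27 mm diameter, 59 mm high, about 30 g, standing loose in a pocket of the carousel. Origin: centre of its underside, z up its axis; its turn about z means nothing
- vial_5: a glass sample vial with a white screw cap, 27 mm diameter, 59 mm high, about 30 g, standing loose in a pocket of the carousel. Origin: centre of its underside, z up its axis; its turn about z means nothing
- tray_center (a point): white tray that turns with the star handle, not to be touched. 80 mm radius, top 19 mm above the worktop, this point is the middle of its top, on the axis. It has six pockets 60 degrees apart: collars of 18.5 mm outer radius, rim 37 mm above the worktop. Four hold a vial (underside 19 mm, cap top 78 mm above the worktop); two are empty
- timer: a bystander lying loose on the worktop, left alone: white timer, 62x66x20 mm, origin centre of its underside
- strip_box: a bystander lying loose on the worktop, left alone: flat white box of indicator strips with a rainbow print, 42x62x14 mm, origin centre of its underside
- tube_cutter: a bystander lying loose on the worktop, left alone: blue tube cutter, 24x89x18 mm, origin centre of its underside

How it is judged:
On the way, in this order (a step that is already met when the one before it is completed fails the run):
1. the black-capped vial stands at the reader's window and the carousel is at rest (x of sample_black in the frame of reader above 0.045 m and y of sample_black in the frame of reader between -0.007 and 0.007 m and velocity of joint star between -0.05 and 0.05 rad/s), for 0.2 s.
2. the green button is pressed with the vial at the window (x of sample_black in the frame of reader above 0.045 m and y of sample_black in the frame of reader between -0.007 and 0.007 m and value of joint start_button above 0.004 m), for 0.05 s.
At the end, for the whole second after the job is handed in: The black-capped vial stands on the reader's x axis within 7 mm either way, on the window's side of the turning axis; all four vials stand upright (within 0.15 rad) in their pockets; the carousel is at rest and the button has sprung back (all of step 1 and height (world z) of each of sample_black, vial_1, vial_3, vial_5 below 0.024 m and angle between each of sample_black, vial_1, vial_3, vial_5's own z axis and vertical below 0.15 rad and value of joint start_button below 0.002 m); the robot touches nothing.
It fails at once if the robot touches a vial or reaches down to the tray (contact force between any of sample_black, vial_1, vial_3, vial_5 and the fingers above 0.5 N or contact force between any of sample_black, vial_1, vial_3, vial_5 and the arm above 0.5 N or (horizontal distance between the grasp point and carousel below 0.12 m and height (world z) of the grasp point below 0.065 m)).
It fails at once if a vial is lifted or tipped (height (world z) of any of sample_black, vial_1, vial_3, vial_5 above 0.03 m or angle between any of sample_black, vial_1, vial_3, vial_5's own z axis and vertical above 0.3 rad).
It fails at once if the star handle is gripped or pushed with more than 15 N (contact force between star and the fingers above 15 N or contact force between star and the arm above 15 N).
It fails at once if the button is pressed while the black-capped vial is not at the window (value of joint start_button above 0.003 m and not (x of sample_black in the frame of reader above 0.045 m and y of sample_black in the frame of reader between -0.007 and 0.007 m)).
It fails at once if a bystander is moved more than 20 mm (distance of any of timer, strip_box, tube_cutter from where it was at the start of the episode above 0.02 m).
It also fails if it takes over 72 s, if anything falls off the work surface, if the arm or the gripper's body presses on something with over 40 N, if the wrist force passes 120 N, or if a joint passes its speed limit or range.

## Robot

A 7-joint arm with a two-finger parallel gripper is mounted at the origin on a cart in front of the work surface, level with it; the furniture and walls round the work are solid. World frame = base frame: x ahead of the robot, y to its left, z up, the work surface at z = 0. Lengths are in m, angles in rad, forces in N, time in s.
With the tool pointing down it reaches from about 0.425 to 0.925 m from the base axis. Payload 6.8 kg.
Tool frame: the origin (TCP) lies between the finger pads; the fingertips stand r.tcp_to_tips ahead of it and the grasp point (between the pads) lies 3 mm ahead of it (r.tcp_to_tips is the distance from the TCP to the fingertips, in m); z points along the fingers, y is the line along which they close (so a half turn about z gives the same grasp; the last joint's range is limited). The gripper opens to 85 mm and grips with 20 to 120 N. Pads are 22 mm wide; open, the fingers measure 114 mm over their backs; the gripper's body (76 mm by 85 mm) begins 54 mm behind the grasp point. The pads swing forward as they close: fully open they stand 13 mm farther back than shut.
Start: joints at [-1.277, 0.477, 0.022, 1.555, -0.011, 1.109, -0.083], TCP at [0.264, 0.621, 0.253] pointing down, gripper open.
Joint ranges: [-2.96, 2.96], [-0.34, 2.1], [-1.41, 1.46], [0.24, 2.44], [-1.37, 4.51], [0.17, 1.92], [-2.96, 2.96]. Speed limits (rad/s): [2.39, 2.39, 3.14, 3.14, 3.14, 3.14, 3.14].

## Interface

Orientations are given as a rotation vector (axis times angle).
In Python, from bench import r gives the robot as it stands. The module is installed in compiled form; this text tells all that it offers.
- The arm moves only by the tool step_arm, never from a script. Its argument "moves" is a list of rows, each an object of numbers: "rx", "ry", "rz": the turn, a rotation vector about the tool's x, y, z in degrees; "dx", "dy", "dz": the shift along the tool's x, y, z in mm; "gripper": the opening, from -1 (shut) to 1 (fully open). In form: [{"rx": .., "ry": .., "rz": .., "dx": .., "dy": .., "dz": .., "gripper": ..}, ...]. A call has 1 to 20 rows; each row shifts and turns the commanded pose from where the row before left it, along the tool's axes as they then stand; what a row does not reach is not made up. A row lasts 1/8 s, in which the tool goes at most 62.5 mm and 10.7 degrees, less where a joint would pass 70% of its speed; a pose out of reach is approached as far as the arm can. A call is refused whole if a number of a shift passes 62.5 or a number of a turn 10.7, either way. A call with a gripper value outside its range is refused whole. The fingers move at their own pace and stop on an object; "grip_force" is the grip in N (left out, the last holds). Time passes only in rows, so rows that do not move let the fingers close. It gives the time, the measured TCP pose, the force, the opening and the grip force at its end, in the units of the state.
- r.get_obs(): the state, without advancing time (a new reading comes with each control period).
- r.grab_frame(name): name is "side" or "top" or "wrist"; returns the picture (384x512x3 uint8, blue, green, red); there is no depth.
- r.camera_info(name): a dict with "mtx" (3x3 intrinsics, pixels), "D" ([k1, k2, p1, p2, k3] as OpenCV has them; the pictures are not rectified), "rvec" (rotation vector, rad) and "tvec" (3), from world to camera coordinates, as OpenCV has them. Camera axes: x right, y down, z forward; pixel columns grow to the right and rows downward; lengths in m; the calibration is good to about 2 mm. A picture is of the moment at which its call begins: read the wrist's pose just before it. camera_info takes no time and is no camera call; for the wrist camera it gives the pose at the moment of the call.
- r.hand_in(): hands the job in; it is judged then, once.
The state is a dict: "clock": time; "joints": joint angles; "qvel": joint speeds; "tau": joint torques, N m; "tcp_pos": TCP position; "orientation": TCP orientation; "contact_force": force on the tool from outside, world axes, zero at the start; "moment": the same for the moment, N m; "grip_width": finger opening in m; "gripper_force": force on a finger pad.
Only numpy, scipy, OpenCV 4.12 (cv2) and the standard library are available. Lean on these libraries where they do the work, as an engineer would, in place of code of your own. Each camera call takes 0.05 s, during which the arm holds its last target. There are 200 camera calls.

## Working session

There is one attempt and no reset: what is moved stays moved. The work goes in short steps, Python scripts to look and compute and a tool call to move; the robot and the scene stay as the last step left them, time stands still between calls to the robot, and variables do not carry over. Pictures are saved under pics/ and viewed, at most 10 in all, crops included, and the job is handed in when it is done.

Besides the shell and the picture viewer there is one more tool, called after "Call:" as name(argument=value, ...), one argument or row to a line, values as JSON. step_arm: Moves the arm, as the interface text tells. Its arguments: {"type":"object","properties":{"moves":{"type":"array","items":{"type":"object","properties":{"rx":{"type":"number"},"ry":{"type":"number"},"rz":{"type":"number"},"dx":{"type":"number"},"dy":{"type":"number"},"dz":{"type":"number"},"gripper":{"type":"number"}}}},"grip_force":{"type":"number"}},"required":["moves"]}

```bash
mkdir -p pics
python3 - <<'E'
from bench import r
import cv2
o=r.get_obs();print(o['clock'],o['tcp_pos'],o['orientation'],o['grip_width'],r.tcp_to_tips)
for n in("side","top"):
    cv2.imwrite(f"pics/{n}0.png",r.grab_frame(n))
E
```

```text
0.0 [0.26375743 0.62072326 0.25230656] [-6.26792956e-01 -3.07821028e+00  2.91658016e-03] 0.0850207128707979 0.022
```

View pics/top0.png

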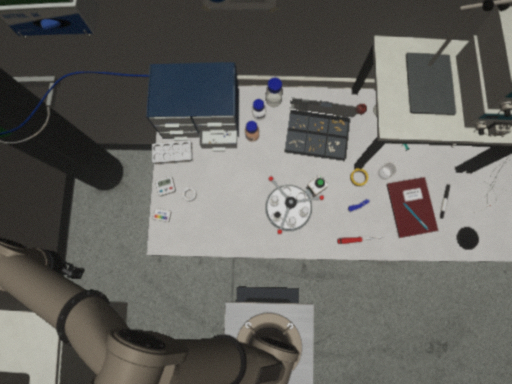

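View pics/side0.png

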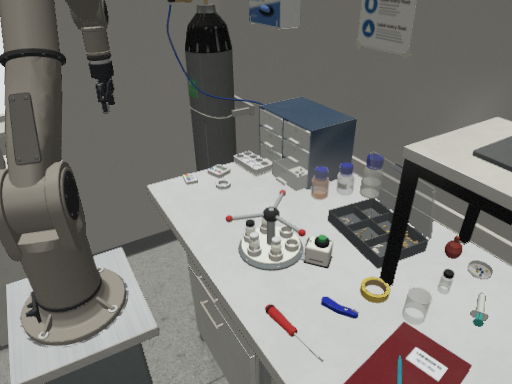

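Run:
```python
import cv2,numpy as np
a=cv2.imread("pics/top0.png")[170:240,255:335];cv2.imwrite("pics/c1.png",cv2.resize(a,None,fx=8,fy=8,interpolation=cv2.INTER_CUBIC))
a=cv2.imread("pics/side0.png")[180:275,215:345];cv2.imwrite("pics/c2.png",cv2.resize(a,None,fx=6,fy=6,interpolation=cv2.INTER_CUBIC))
```

```text
(no output)
```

View pics/c1.png

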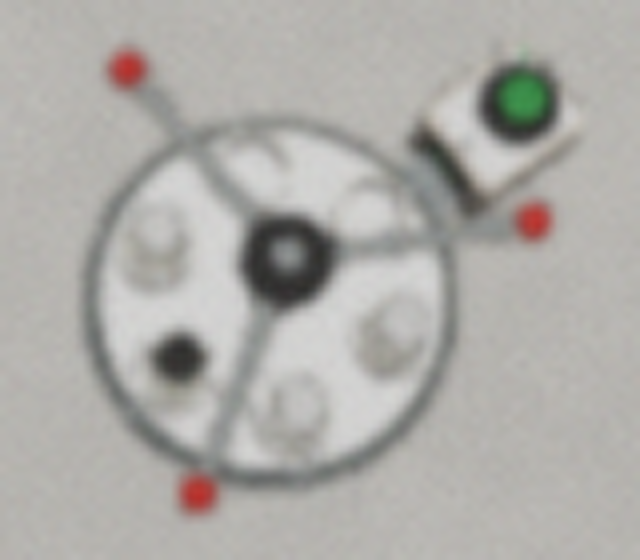

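View pics/c2.png

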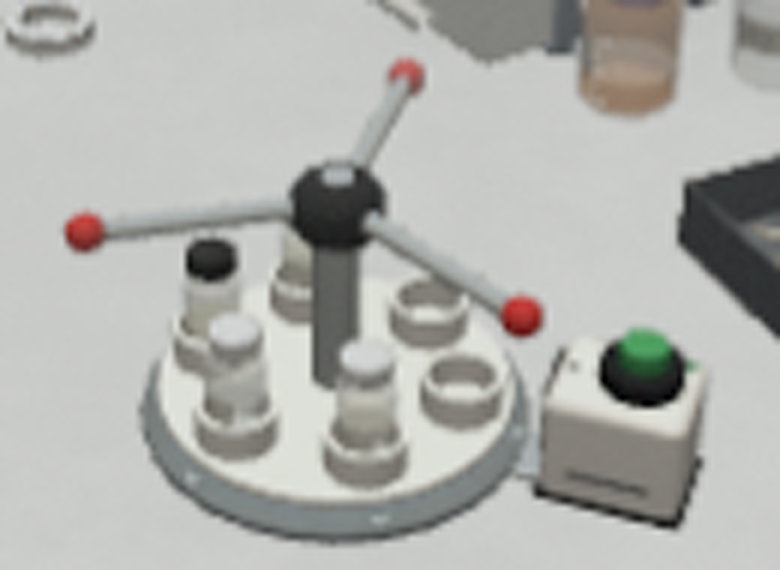

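```bash
cat > h.py <<'E'
import cv2,numpy as np
def ray(c,uv):
    R=cv2.Rodrigues(np.array(c['rvec'],float))[0];t=np.array(c['tvec'],float).ravel()
    p=cv2.undistortPoints(np.array([[uv]],float),np.array(c['mtx']),np.array(c['D'],float))[0,0]
    return -R.T@t, R.T@np.array([p[0],p[1],1.])
def atz(c,uv,z):
    o,d=ray(c,uv); return o+d*(z-o[2])/d[2]
def tri(c1,u1,c2,u2):
    o,d=ray(c1,u1);p,e=ray(c2,u2)
    s=np.linalg.lstsq(np.c_[d,-e],p-o,rcond=None)[0]
    a,b=o+d*s[0],p+e*s[1];return (a+b)/2,np.linalg.norm(a-b)
E
python3 - <<'E'
from bench import r
from h import *
np.set_printoptions(precision=4,suppress=True)
T=r.camera_info("top");S=r.camera_info("side")
t=lambda x,y:((x+.5)/8-.5+255,(y+.5)/8-.5+170)
s=lambda x,y:((x+.5)/6-.5+215,(y+.5)/6-.5+180)
L={'A':((127,69),(407,76),.115),'B':((534,221),(521,316),.115),'C':((198,495),(84,231),.115),'cap':((179,358),(211,255),.078),'btn':((522,100),(645,338),.066),'hub':((288,257),(338,172),.13)}
P={}
for k,(a,b,z) in L.items():
    q=atz(T,t(*a),z);w=atz(S,s(*b),z);P[k]=(q+w)/2;print(k,q[:2],w[:2],*tri(T,t(*a),S,s(*b)))
c=(P['A']+P['B']+P['C'])/3;print(c)
for k in P:
    d=P[k]-c;print(k,np.hypot(*d[:2]),np.degrees(np.arctan2(d[1],d[0])))
print(ray(T,(256,192))[0],ray(S,(256,192))[0])
E
```

```text
A [0.579  0.0046] [0.5824 0.0054] [0.5799 0.0041 0.1161] 0.0026168933761531645
B [ 0.5156 -0.1725] [ 0.5179 -0.171 ] [ 0.5159 -0.1725  0.1166] 0.0012696116320692556
C [ 0.3941 -0.0291] [ 0.3971 -0.0277] [ 0.395  -0.0295  0.1166] 0.0022634088475801885
cap [ 0.4579 -0.0212] [ 0.459  -0.0253] [ 0.4595 -0.0218  0.0754] 0.0025046222548325433
btn [ 0.5808 -0.1748] [ 0.5943 -0.1604] [ 0.5793 -0.1738  0.0803] 0.004237896678790268
hub [ 0.4947 -0.0652] [ 0.4995 -0.0648] [ 0.4963 -0.066   0.1313] 0.003994861769035514
[ 0.4977 -0.065   0.115 ]
A 0.10860092799492617 40.156083419375165
B 0.10837177810729419 -79.85584474988596
C 0.10846697456378754 160.2549532306147
cap 0.05731985072301617 133.2053973078484
btn 0.13632481743896932 -48.77326682222655
hub 0.0005953386065406234 178.45087463627883
[0.2668 0.0195 1.39  ] [ 0.0608 -0.744   0.6661]
```

```bash
cat >> h.py <<'E'
C=np.array([.4975,-.065])
def fp(th,s=.075,gap=0):
    a=np.radians(th);u=np.array([np.cos(a),np.sin(a)]);n=np.array([-u[1],u[0]])
    return C+s*u-(.005+.011*abs(n[0])+.0145*abs(n[1])+gap)*n
E
python3 - <<'E'
from bench import r
from h import *
S=r.camera_info("top")
t=lambda x,y:((x+.5)/8-.5+255,(y+.5)/8-.5+170)
# reader top box far corners & front frame corners
for p in [(420,130),(478,210),(585,118)]:
    q=atz(S,t(*p),.056);print(p,q,np.degrees(np.arctan2(*(q[:2]-C)[::-1])),np.hypot(*(q[:2]-C)))
print(fp(40.2,gap=.015))
w=[fp(t)*1000 for t in np.arange(37,131,3)]
print(w[0]);print(np.round(np.diff(w,axis=0),1).tolist())
E
```

```text
(420, 130) [ 0.56807407 -0.12968045  0.056     ] -42.504956841186065 0.09573014431663752
(478, 210) [ 0.53164683 -0.15597155  0.056     ] -69.42601272899788 0.09716906833159249
(585, 118) [ 0.57544484 -0.20496852  0.056     ] -60.887701115896355 0.1602079415198014
[ 0.5794251  -0.04574865]
[571.35988021 -38.39236097]
[[-1.5, 3.8], [-1.7, 3.8], [-2.0, 3.7], [-2.2, 3.7], [-2.4, 3.6], [-2.7, 3.4], [-2.9, 3.3], [-3.1, 3.2], [-3.3, 3.0], [-3.5, 2.8], [-3.7, 2.6], [-3.9, 2.4], [-4.1, 2.2], [-4.2, 1.9], [-4.4, 1.7], [-4.5, 1.4], [-4.6, 1.2], [-4.2, 0.9], [-3.2, 0.7], [-3.3, 0.6], [-3.4, 0.5], [-3.4, 0.3], [-3.5, 0.1], [-3.5, -0.0], [-3.6, -0.2], [-3.6, -0.4], [-3.6, -0.6], [-3.6, -0.8], [-3.7, -1.0], [-3.6, -1.2], [-3.6, -1.4]]
```

Call:
step_arm(
  moves=[
    {"rz":-7.67,"gripper":-1},
    {"rz":-7.67,"gripper":-1},
    {"rz":-7.67,"gripper":-1},
    {"gripper":-1},
    {"gripper":-1},
  ],
  grip_force=20,
)

```text
invalid input at $.moves[0]: expected keys rx, ry, rz, dx, dy, dz, gripper
```

Call:
step_arm(
  moves=[
    {"rx":0,"ry":0,"rz":-7.67,"dx":0,"dy":0,"dz":0,"gripper":-1},
    {"rx":0,"ry":0,"rz":-7.67,"dx":0,"dy":0,"dz":0,"gripper":-1},
    {"rx":0,"ry":0,"rz":-7.67,"dx":0,"dy":0,"dz":0,"gripper":-1},
    {"rx":0,"ry":0,"rz":0,"dx":0,"dy":0,"dz":0,"gripper":-1},
    {"rx":0,"ry":0,"rz":0,"dx":0,"dy":0,"dz":0,"gripper":-1},
  ],
  grip_force=20,
)

```text
clock: 0.72
tcp_pos: [0.264, 0.6211, 0.253]
orientation: [-0.004, -3.141, 0.001]
contact_force: [-1.0, -0.7, -0.1]
grip_width: 0.0005
gripper_force: 0.0
```

Call:
step_arm(
  moves=[
    {"rx":0,"ry":0,"rz":0,"dx":-17.5,"dy":-37.5,"dz":0,"gripper":-1},
    {"rx":0,"ry":0,"rz":0,"dx":-17.5,"dy":-37.5,"dz":0,"gripper":-1},
    {"rx":0,"ry":0,"rz":0,"dx":-17.5,"dy":-37.5,"dz":0,"gripper":-1},
    {"rx":0,"ry":0,"rz":0,"dx":-17.5,"dy":-37.5,"dz":0,"gripper":-1},
    {"rx":0,"ry":0,"rz":0,"dx":-17.5,"dy":-37.5,"dz":0,"gripper":-1},
    {"rx":0,"ry":0,"rz":0,"dx":-17.5,"dy":-37.5,"dz":0,"gripper":-1},
    {"rx":0,"ry":0,"rz":0,"dx":-17.5,"dy":-37.5,"dz":0,"gripper":-1},
    {"rx":0,"ry":0,"rz":0,"dx":-17.5,"dy":-37.5,"dz":0,"gripper":-1},
    {"rx":0,"ry":0,"rz":0,"dx":-17.5,"dy":-37.5,"dz":0,"gripper":-1},
    {"rx":0,"ry":0,"rz":0,"dx":-17.5,"dy":-37.5,"dz":0,"gripper":-1},
    {"rx":0,"ry":0,"rz":0,"dx":-17.5,"dy":-37.5,"dz":0,"gripper":-1},
    {"rx":0,"ry":0,"rz":0,"dx":-17.5,"dy":-37.5,"dz":0,"gripper":-1},
    {"rx":0,"ry":0,"rz":0,"dx":-17.5,"dy":-37.5,"dz":0,"gripper":-1},
    {"rx":0,"ry":0,"rz":0,"dx":-17.5,"dy":-37.5,"dz":0,"gripper":-1},
    {"rx":0,"ry":0,"rz":0,"dx":-17.5,"dy":-37.5,"dz":0,"gripper":-1},
    {"rx":0,"ry":0,"rz":0,"dx":-17.5,"dy":-37.5,"dz":0,"gripper":-1},
    {"rx":0,"ry":0,"rz":0,"dx":-17.5,"dy":-37.5,"dz":0,"gripper":-1},
    {"rx":0,"ry":0,"rz":0,"dx":-17.5,"dy":-37.5,"dz":0,"gripper":-1},
    {"rx":0,"ry":0,"rz":0,"dx":0,"dy":0,"dz":0,"gripper":-1},
    {"rx":0,"ry":0,"rz":0,"dx":0,"dy":0,"dz":0,"gripper":-1},
  ],
)

```text
clock: 3.22
tcp_pos: [0.5786, -0.053, 0.2531]
orientation: [-0.001, -3.141, -0.001]
contact_force: [-0.1, 0.6, 0.8]
grip_width: 0.0001
gripper_force: 0.0
```

Descend to TCP z≈0.123 and look from the side to check finger height.

Call:
step_arm(
  moves=[
    {"rx":0,"ry":0,"rz":0,"dx":0,"dy":0,"dz":20,"gripper":-1},
    {"rx":0,"ry":0,"rz":0,"dx":0,"dy":0,"dz":20,"gripper":-1},
    {"rx":0,"ry":0,"rz":0,"dx":0,"dy":0,"dz":20,"gripper":-1},
    {"rx":0,"ry":0,"rz":0,"dx":0,"dy":0,"dz":20,"gripper":-1},
    {"rx":0,"ry":0,"rz":0,"dx":0,"dy":0,"dz":20,"gripper":-1},
    {"rx":0,"ry":0,"rz":0,"dx":0,"dy":0,"dz":20,"gripper":-1},
    {"rx":0,"ry":0,"rz":0,"dx":0,"dy":0,"dz":10,"gripper":-1},
    {"rx":0,"ry":0,"rz":0,"dx":0,"dy":0,"dz":0,"gripper":-1},
  ],
)

```text
clock: 4.22
tcp_pos: [0.5784, -0.0528, 0.1229]
orientation: [0.001, -3.14, -0.001]
contact_force: [-0.6, -0.9, -1.1]
grip_width: 0.0
gripper_force: 0.0
```

Run:
```python
from bench import r
import cv2
o=r.get_obs();print(o['tcp_pos'])
a=r.grab_frame("side")[140:275,185:345];cv2.imwrite("pics/s2.png",cv2.resize(a,None,fx=4,fy=4,interpolation=cv2.INTER_CUBIC))
```

```text
[ 0.57837545 -0.05278453  0.12290316]
```

View pics/s2.png

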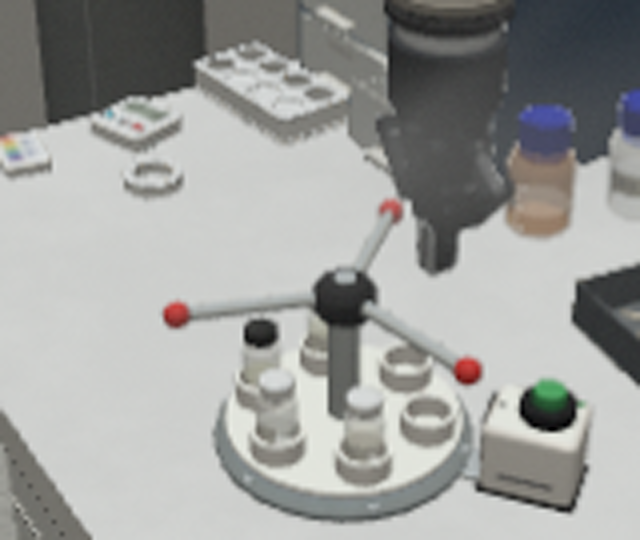

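Call:
step_arm(
  moves=[
    {"rx":0,"ry":0,"rz":0,"dx":1.8,"dy":3.6,"dz":0,"gripper":-1},
    {"rx":0,"ry":0,"rz":0,"dx":1.8,"dy":3.6,"dz":0,"gripper":-1},
    {"rx":0,"ry":0,"rz":0,"dx":1.8,"dy":3.6,"dz":0,"gripper":-1},
    {"rx":0,"ry":0,"rz":0,"dx":1.8,"dy":3.6,"dz":0,"gripper":-1},
    {"rx":0,"ry":0,"rz":0,"dx":1.5,"dy":3.8,"dz":0,"gripper":-1},
    {"rx":0,"ry":0,"rz":0,"dx":1.7,"dy":3.8,"dz":0,"gripper":-1},
    {"rx":0,"ry":0,"rz":0,"dx":2.0,"dy":3.7,"dz":0,"gripper":-1},
    {"rx":0,"ry":0,"rz":0,"dx":2.2,"dy":3.7,"dz":0,"gripper":-1},
  ],
)

```text
clock: 5.28
tcp_pos: [0.5641, -0.0248, 0.1233]
orientation: [0.001, 3.141, -0.001]
contact_force: [-0.9, -1.6, -0.2]
grip_width: 0.0
gripper_force: 0.8
```

Call:
step_arm(
  moves=[
    {"rx":0,"ry":0,"rz":0,"dx":2.4,"dy":3.6,"dz":0,"gripper":-1},
    {"rx":0,"ry":0,"rz":0,"dx":2.7,"dy":3.4,"dz":0,"gripper":-1},
    {"rx":0,"ry":0,"rz":0,"dx":2.9,"dy":3.3,"dz":0,"gripper":-1},
    {"rx":0,"ry":0,"rz":0,"dx":3.1,"dy":3.2,"dz":0,"gripper":-1},
    {"rx":0,"ry":0,"rz":0,"dx":3.3,"dy":3.0,"dz":0,"gripper":-1},
    {"rx":0,"ry":0,"rz":0,"dx":3.5,"dy":2.8,"dz":0,"gripper":-1},
    {"rx":0,"ry":0,"rz":0,"dx":3.7,"dy":2.6,"dz":0,"gripper":-1},
    {"rx":0,"ry":0,"rz":0,"dx":3.9,"dy":2.4,"dz":0,"gripper":-1},
    {"rx":0,"ry":0,"rz":0,"dx":4.1,"dy":2.2,"dz":0,"gripper":-1},
    {"rx":0,"ry":0,"rz":0,"dx":4.2,"dy":1.9,"dz":0,"gripper":-1},
    {"rx":0,"ry":0,"rz":0,"dx":4.4,"dy":1.7,"dz":0,"gripper":-1},
    {"rx":0,"ry":0,"rz":0,"dx":4.5,"dy":1.4,"dz":0,"gripper":-1},
    {"rx":0,"ry":0,"rz":0,"dx":4.6,"dy":1.2,"dz":0,"gripper":-1},
  ],
)

```text
clock: 6.9
tcp_pos: [0.5167, 0.0085, 0.1233]
orientation: [0.0, 3.141, 0.0]
contact_force: [1.5, -1.8, 0.9]
grip_width: 0.0002
gripper_force: 0.8
```

```bash
cat > look.py <<'E'
from bench import r
from h import *
import sys
n=sys.argv[1]
f=r.grab_frame("top")
h=cv2.cvtColor(f,cv2.COLOR_BGR2HSV)
m=(cv2.inRange(h,(0,110,60),(8,255,255))|cv2.inRange(h,(172,110,60),(180,255,255)))
c=r.camera_info("top")
_,_,st,ce=cv2.connectedComponentsWithStats(m)
for s,q in zip(st[1:],ce[1:]):
    p=atz(c,q,.115)[:2]-C
    if abs(np.hypot(*p)-.108)<.012 and s[4]>3: print(q.round(1),s[4],"r %.4f ang %.1f"%(np.hypot(*p),np.degrees(np.arctan2(p[1],p[0]))))
a=f[160:250,240:350];cv2.imwrite(f"pics/{n}.png",cv2.resize(a,None,fx=6,fy=6,interpolation=cv2.INTER_CUBIC))
E
python3 look.py t1
```

```text
[307.1 176.4] 11 r 0.1081 ang -32.6
[305.  230.2] 12 r 0.1099 ang -152.2
```

View pics/t1.png

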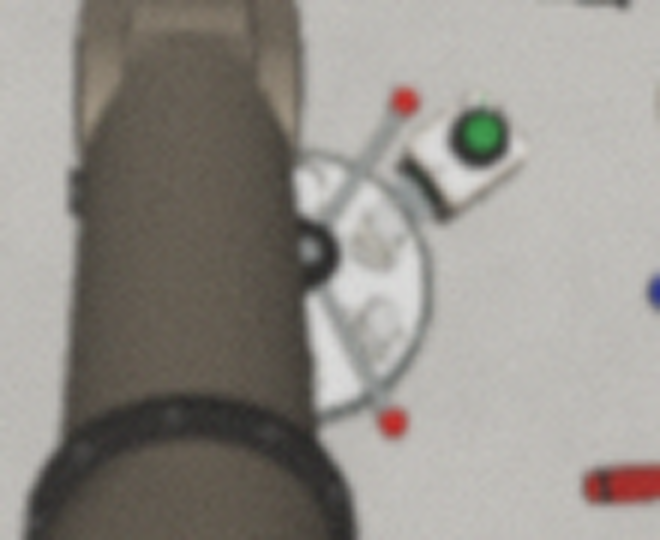

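Call:
step_arm(
  moves=[
    {"rx":0,"ry":0,"rz":0,"dx":4.2,"dy":0.9,"dz":0,"gripper":-1},
    {"rx":0,"ry":0,"rz":0,"dx":3.2,"dy":0.7,"dz":0,"gripper":-1},
    {"rx":0,"ry":0,"rz":0,"dx":3.3,"dy":0.6,"dz":0,"gripper":-1},
    {"rx":0,"ry":0,"rz":0,"dx":3.4,"dy":0.5,"dz":0,"gripper":-1},
    {"rx":0,"ry":0,"rz":0,"dx":3.4,"dy":0.3,"dz":0,"gripper":-1},
    {"rx":0,"ry":0,"rz":0,"dx":3.5,"dy":0.1,"dz":0,"gripper":-1},
    {"rx":0,"ry":0,"rz":0,"dx":3.5,"dy":0,"dz":0,"gripper":-1},
    {"rx":0,"ry":0,"rz":0,"dx":3.6,"dy":-0.2,"dz":0,"gripper":-1},
    {"rx":0,"ry":0,"rz":0,"dx":3.6,"dy":-0.4,"dz":0,"gripper":-1},
    {"rx":0,"ry":0,"rz":0,"dx":3.6,"dy":-0.6,"dz":0,"gripper":-1},
    {"rx":0,"ry":0,"rz":0,"dx":3.6,"dy":-0.8,"dz":0,"gripper":-1},
    {"rx":0,"ry":0,"rz":0,"dx":3.7,"dy":-1.0,"dz":0,"gripper":-1},
    {"rx":0,"ry":0,"rz":0,"dx":3.6,"dy":-1.2,"dz":0,"gripper":-1},
    {"rx":0,"ry":0,"rz":0,"dx":3.6,"dy":-1.4,"dz":0,"gripper":-1},
  ],
)

```text
clock: 8.7
tcp_pos: [0.467, 0.0058, 0.1233]
orientation: [0.0, 3.142, 0.0]
contact_force: [2.5, -0.1, -0.1]
grip_width: -0.0001
gripper_force: 0.9
```

```bash
python3 look.py t2
python3 - <<'E'
from h import *
print(fp(-2)*1000, (fp(130)*1000))
w=[fp(t)*1000 for t in np.arange(7,97.1,3)]
print(w[0]);print(np.round(np.diff(w,axis=0)*[-1,1],1).tolist())
E
```

```text
[286.4 171.6] 13 r 0.1074 ang 7.7
[319.5 214.5] 12 r 0.1094 ang -112.8
[571.76068238 -87.48041636] [466.71607268   7.07476464]
[574.46761534 -76.43774444]
[[-0.6, 3.6], [-0.4, 3.7], [-0.2, 3.7], [-0.0, 3.8], [0.2, 3.8], [0.4, 3.9], [0.6, 3.9], [0.8, 3.9], [1.0, 3.9], [1.3, 3.9], [1.5, 3.8], [1.7, 3.8], [2.0, 3.7], [2.2, 3.7], [2.4, 3.6], [2.7, 3.4], [2.9, 3.3], [3.1, 3.2], [3.3, 3.0], [3.5, 2.8], [3.7, 2.6], [3.9, 2.4], [4.1, 2.2], [4.2, 1.9], [4.4, 1.7], [4.5, 1.4], [4.6, 1.2], [4.2, 0.9], [3.2, 0.7], [3.3, 0.6]]
```

Call:
step_arm(
  moves=[
    {"rx":0,"ry":0,"rz":0,"dx":-3,"dy":1.5,"dz":0,"gripper":-1},
    {"rx":0,"ry":0,"rz":0,"dx":0,"dy":0,"dz":-20,"gripper":-1},
    {"rx":0,"ry":0,"rz":0,"dx":0,"dy":0,"dz":-20,"gripper":-1},
    {"rx":0,"ry":0,"rz":0,"dx":0,"dy":0,"dz":-20,"gripper":-1},
    {"rx":0,"ry":0,"rz":0,"dx":0,"dy":0,"dz":0,"gripper":-1},
    {"rx":0,"ry":0,"rz":0,"dx":-20.5,"dy":-19.5,"dz":0,"gripper":-1},
    {"rx":0,"ry":0,"rz":0,"dx":-20.5,"dy":-19.5,"dz":0,"gripper":-1},
    {"rx":0,"ry":0,"rz":0,"dx":-20.5,"dy":-19.5,"dz":0,"gripper":-1},
    {"rx":0,"ry":0,"rz":0,"dx":-20.5,"dy":-19.5,"dz":0,"gripper":-1},
    {"rx":0,"ry":0,"rz":0,"dx":-20.5,"dy":-19.5,"dz":0,"gripper":-1},
    {"rx":0,"ry":0,"rz":0,"dx":0,"dy":0,"dz":0,"gripper":-1},
    {"rx":0,"ry":0,"rz":0,"dx":0,"dy":0,"dz":0,"gripper":-1},
    {"rx":0,"ry":0,"rz":0,"dx":0,"dy":0,"dz":20,"gripper":-1},
    {"rx":0,"ry":0,"rz":0,"dx":0,"dy":0,"dz":20,"gripper":-1},
    {"rx":0,"ry":0,"rz":0,"dx":0,"dy":0,"dz":20,"gripper":-1},
    {"rx":0,"ry":0,"rz":0,"dx":0,"dy":0,"dz":0,"gripper":-1},
  ],
)

```text
clock: 10.75
tcp_pos: [0.5707, -0.089, 0.1217]
orientation: [0.002, -3.137, -0.001]
contact_force: [-0.7, 0.4, -0.0]
grip_width: -0.0
gripper_force: 0.0
```

Call:
step_arm(
  moves=[
    {"rx":0,"ry":0,"rz":0,"dx":-0.9,"dy":3.2,"dz":0,"gripper":-1},
    {"rx":0,"ry":0,"rz":0,"dx":-0.9,"dy":3.2,"dz":0,"gripper":-1},
    {"rx":0,"ry":0,"rz":0,"dx":-0.9,"dy":3.2,"dz":0,"gripper":-1},
    {"rx":0,"ry":0,"rz":0,"dx":-0.9,"dy":3.2,"dz":0,"gripper":-1},
    {"rx":0,"ry":0,"rz":0,"dx":-0.6,"dy":3.6,"dz":0,"gripper":-1},
    {"rx":0,"ry":0,"rz":0,"dx":-0.4,"dy":3.7,"dz":0,"gripper":-1},
    {"rx":0,"ry":0,"rz":0,"dx":-0.2,"dy":3.7,"dz":0,"gripper":-1},
    {"rx":0,"ry":0,"rz":0,"dx":0,"dy":3.8,"dz":0,"gripper":-1},
    {"rx":0,"ry":0,"rz":0,"dx":0.2,"dy":3.8,"dz":0,"gripper":-1},
    {"rx":0,"ry":0,"rz":0,"dx":0.4,"dy":3.9,"dz":0,"gripper":-1},
    {"rx":0,"ry":0,"rz":0,"dx":0.6,"dy":3.9,"dz":0,"gripper":-1},
    {"rx":0,"ry":0,"rz":0,"dx":0.8,"dy":3.9,"dz":0,"gripper":-1},
    {"rx":0,"ry":0,"rz":0,"dx":1.0,"dy":3.9,"dz":0,"gripper":-1},
    {"rx":0,"ry":0,"rz":0,"dx":1.3,"dy":3.9,"dz":0,"gripper":-1},
    {"rx":0,"ry":0,"rz":0,"dx":1.5,"dy":3.8,"dz":0,"gripper":-1},
    {"rx":0,"ry":0,"rz":0,"dx":1.7,"dy":3.8,"dz":0,"gripper":-1},
    {"rx":0,"ry":0,"rz":0,"dx":2.0,"dy":3.7,"dz":0,"gripper":-1},
    {"rx":0,"ry":0,"rz":0,"dx":2.2,"dy":3.7,"dz":0,"gripper":-1},
    {"rx":0,"ry":0,"rz":0,"dx":2.4,"dy":3.6,"dz":0,"gripper":-1},
    {"rx":0,"ry":0,"rz":0,"dx":2.7,"dy":3.4,"dz":0,"gripper":-1},
  ],
)

```text
clock: 13.25
tcp_pos: [0.5605, -0.017, 0.1233]
orientation: [0.0, 3.141, 0.0]
contact_force: [0.4, -1.3, 0.3]
grip_width: 0.0
gripper_force: 0.8
```

Call:
step_arm(
  moves=[
    {"rx":0,"ry":0,"rz":0,"dx":2.9,"dy":3.3,"dz":0,"gripper":-1},
    {"rx":0,"ry":0,"rz":0,"dx":3.1,"dy":3.2,"dz":0,"gripper":-1},
    {"rx":0,"ry":0,"rz":0,"dx":3.3,"dy":3.0,"dz":0,"gripper":-1},
    {"rx":0,"ry":0,"rz":0,"dx":3.5,"dy":2.8,"dz":0,"gripper":-1},
    {"rx":0,"ry":0,"rz":0,"dx":3.7,"dy":2.6,"dz":0,"gripper":-1},
    {"rx":0,"ry":0,"rz":0,"dx":3.9,"dy":2.4,"dz":0,"gripper":-1},
    {"rx":0,"ry":0,"rz":0,"dx":4.1,"dy":2.2,"dz":0,"gripper":-1},
    {"rx":0,"ry":0,"rz":0,"dx":4.2,"dy":1.9,"dz":0,"gripper":-1},
    {"rx":0,"ry":0,"rz":0,"dx":4.4,"dy":1.7,"dz":0,"gripper":-1},
    {"rx":0,"ry":0,"rz":0,"dx":4.5,"dy":1.4,"dz":0,"gripper":-1},
    {"rx":0,"ry":0,"rz":0,"dx":4.6,"dy":1.2,"dz":0,"gripper":-1},
    {"rx":0,"ry":0,"rz":0,"dx":0,"dy":0,"dz":0,"gripper":-1},
  ],
)

```text
clock: 14.75
tcp_pos: [0.5177, 0.0088, 0.1232]
orientation: [0.0, -3.141, -0.001]
contact_force: [0.1, 0.2, 0.5]
grip_width: 0.0002
gripper_force: 0.0
```

```bash
python3 look.py t3
```

```text
[307.5 176.5] 12 r 0.1084 ang -33.3
[304.7 230.2] 12 r 0.1096 ang -152.8
```

View pics/t3.png

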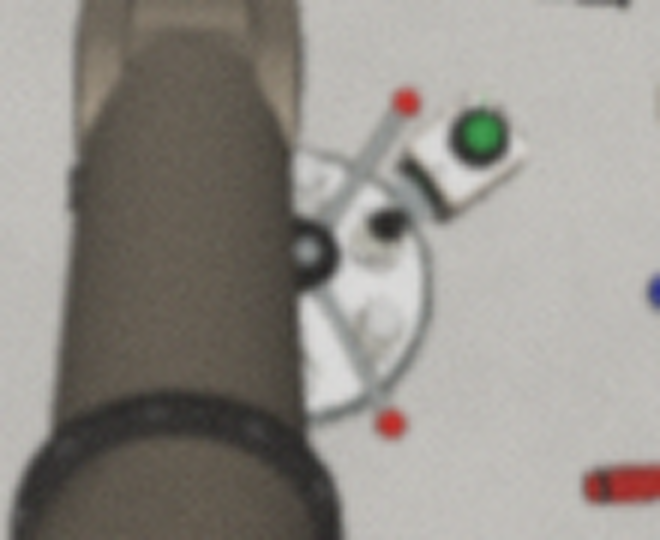

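Call:
step_arm(
  moves=[
    {"rx":0,"ry":0,"rz":0,"dx":3.0,"dy":0.8,"dz":0,"gripper":-1},
    {"rx":0,"ry":0,"rz":0,"dx":2.8,"dy":0.5,"dz":0,"gripper":-1},
    {"rx":0,"ry":0,"rz":0,"dx":2.7,"dy":0.5,"dz":0,"gripper":-1},
    {"rx":0,"ry":0,"rz":0,"dx":2.5,"dy":0.5,"dz":0,"gripper":-1},
    {"rx":0,"ry":0,"rz":0,"dx":0,"dy":0,"dz":0,"gripper":-1},
    {"rx":0,"ry":0,"rz":0,"dx":0,"dy":0,"dz":0,"gripper":-1},
  ],
)

```text
clock: 15.55
tcp_pos: [0.5072, 0.0109, 0.1232]
orientation: [-0.0, -3.141, -0.0]
contact_force: [-0.4, -0.4, 0.1]
grip_width: 0.0001
gripper_force: 0.3
```

```bash
python3 look.py t4
python3 - <<'E'
import cv2
a=cv2.imread("pics/t4.png")[60:400,280:560];cv2.imwrite("pics/t4c.png",cv2.resize(a,None,fx=1.7,fy=1.7))
from bench import r
b=r.grab_frame("side")[195:280,245:345];cv2.imwrite("pics/s4.png",b)
b=cv2.resize(b,None,fx=6,fy=6,interpolation=cv2.INTER_CUBIC);cv2.imwrite("pics/s4c.png",b)
E
```

```text
[303.5 174.5] 12 r 0.1076 ang -25.1
[308.6 227.6] 13 r 0.1087 ang -144.2
```

View pics/t4.png

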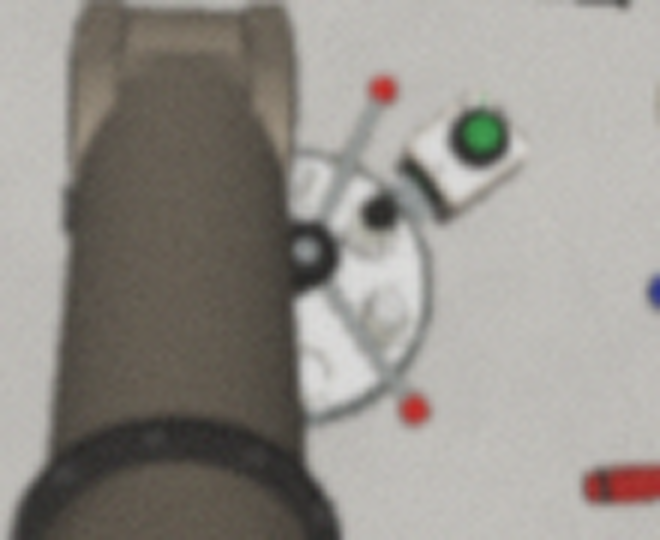

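View pics/s4c.png

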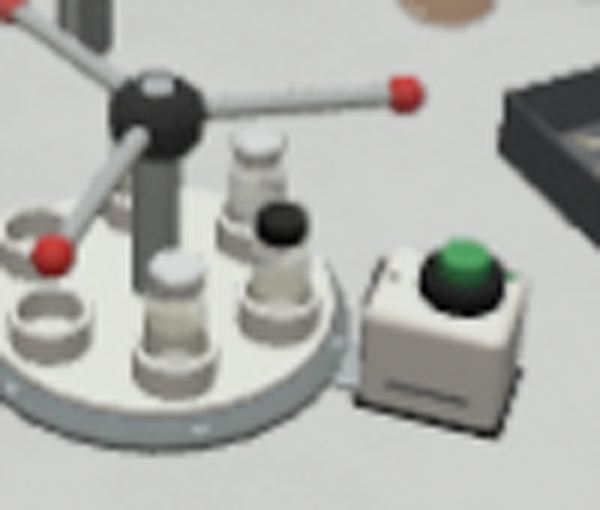

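Run:
```python
from bench import r
from h import *
T=r.camera_info("top");S=r.camera_info("side")
t=lambda x,y:((x+.5)/6-.5+240,(y+.5)/6-.5+160)
s=lambda x,y:((x+.5)/6-.5+245,(y+.5)/6-.5+195)
for k,a,b,z in (('cap',(379,213),(282,213),.078),('btn',(481,134),(463,250),.080),('hub',(311,251),(159,84),.13)):
    for q in (atz(T,t(*a),z),atz(S,s(*b),z),tri(T,t(*a),S,s(*b))[0]):
        d=q[:2]-C;print(k,q.round(4),np.hypot(*d).round(4),np.degrees(np.arctan2(d[1],d[0])).round(1))
```

```text
cap [ 0.529  -0.1119  0.078 ] 0.0565 -56.1
cap [ 0.5327 -0.1119  0.078 ] 0.0586 -53.1
cap [ 0.5303 -0.1125  0.0789] 0.0577 -55.4
btn [ 0.578  -0.1725  0.08  ] 0.1343 -53.2
btn [ 0.5803 -0.1746  0.08  ] 0.1373 -52.9
btn [ 0.5795 -0.1734  0.0791] 0.1359 -52.9
hub [ 0.4957 -0.0681  0.13  ] 0.0036 -119.2
hub [ 0.499  -0.0663  0.13  ] 0.002 -40.8
hub [ 0.4964 -0.0685  0.1319] 0.0037 -108.0
```

Call:
step_arm(
  moves=[
    {"rx":0,"ry":0,"rz":0,"dx":-3,"dy":0,"dz":0,"gripper":-1},
    {"rx":0,"ry":0,"rz":0,"dx":-3,"dy":0,"dz":0,"gripper":-1},
    {"rx":0,"ry":0,"rz":0,"dx":0,"dy":0,"dz":-20,"gripper":-1},
    {"rx":0,"ry":0,"rz":0,"dx":0,"dy":0,"dz":-20,"gripper":-1},
    {"rx":0,"ry":0,"rz":0,"dx":0,"dy":0,"dz":-20,"gripper":-1},
    {"rx":0,"ry":0,"rz":0,"dx":0,"dy":0,"dz":-20,"gripper":-1},
    {"rx":0,"ry":0,"rz":0,"dx":0,"dy":0,"dz":0,"gripper":-1},
  ],
)

```text
clock: 16.52
tcp_pos: [0.5145, 0.0108, 0.2045]
orientation: [0.0, 3.139, 0.001]
contact_force: [-0.3, -0.3, -0.3]
grip_width: -0.0001
gripper_force: 0.0
```

Run:
```python
from bench import r
print(r.get_obs()['joints'])
```

```text
[-0.39568535  0.27382488  0.30161719  2.00404524 -0.10529195  0.87537838
  1.5332431 ]
```

Call:
step_arm(
  moves=[
    {"rx":0,"ry":0,"rz":-10,"dx":0,"dy":0,"dz":0,"gripper":-1},
    {"rx":0,"ry":0,"rz":-10,"dx":0,"dy":0,"dz":0,"gripper":-1},
    {"rx":0,"ry":0,"rz":-10,"dx":0,"dy":0,"dz":0,"gripper":-1},
    {"rx":0,"ry":0,"rz":-10,"dx":0,"dy":0,"dz":0,"gripper":-1},
    {"rx":0,"ry":0,"rz":-10,"dx":0,"dy":0,"dz":0,"gripper":-1},
    {"rx":0,"ry":0,"rz":-10,"dx":0,"dy":0,"dz":0,"gripper":-1},
    {"rx":0,"ry":0,"rz":-10,"dx":0,"dy":0,"dz":0,"gripper":-1},
    {"rx":0,"ry":0,"rz":-10,"dx":0,"dy":0,"dz":0,"gripper":-1},
    {"rx":0,"ry":0,"rz":-10,"dx":0,"dy":0,"dz":0,"gripper":-1},
    {"rx":0,"ry":0,"rz":0,"dx":23,"dy":-8.1,"dz":0,"gripper":-1},
    {"rx":0,"ry":0,"rz":0,"dx":23,"dy":-8.1,"dz":0,"gripper":-1},
    {"rx":0,"ry":0,"rz":0,"dx":23,"dy":-8.1,"dz":0,"gripper":-1},
    {"rx":0,"ry":0,"rz":0,"dx":23,"dy":-8.1,"dz":0,"gripper":-1},
    {"rx":0,"ry":0,"rz":0,"dx":23,"dy":-8.1,"dz":0,"gripper":-1},
    {"rx":0,"ry":0,"rz":0,"dx":23,"dy":-8.1,"dz":0,"gripper":-1},
    {"rx":0,"ry":0,"rz":0,"dx":23,"dy":-8.1,"dz":0,"gripper":-1},
    {"rx":0,"ry":0,"rz":0,"dx":23,"dy":-8.1,"dz":0,"gripper":-1},
    {"rx":0,"ry":0,"rz":0,"dx":0,"dy":0,"dz":0,"gripper":-1},
    {"rx":0,"ry":0,"rz":0,"dx":0,"dy":0,"dz":0,"gripper":-1},
  ],
)

```text
clock: 18.9
tcp_pos: [0.5777, -0.1721, 0.2025]
orientation: [-2.222, 2.221, 0.003]
contact_force: [0.8, -0.2, 0.1]
grip_width: -0.0001
gripper_force: 0.0
```

Call:
step_arm(
  moves=[
    {"rx":0,"ry":0,"rz":0,"dx":2,"dy":-1,"dz":20,"gripper":-1},
    {"rx":0,"ry":0,"rz":0,"dx":0,"dy":0,"dz":20,"gripper":-1},
    {"rx":0,"ry":0,"rz":0,"dx":0,"dy":0,"dz":20,"gripper":-1},
    {"rx":0,"ry":0,"rz":0,"dx":0,"dy":0,"dz":20,"gripper":-1},
    {"rx":0,"ry":0,"rz":0,"dx":0,"dy":0,"dz":10,"gripper":-1},
    {"rx":0,"ry":0,"rz":0,"dx":0,"dy":0,"dz":0,"gripper":-1},
    {"rx":0,"ry":0,"rz":0,"dx":0,"dy":0,"dz":0,"gripper":-1},
  ],
)

```text
clock: 19.77
tcp_pos: [0.5797, -0.1753, 0.1139]
orientation: [-2.221, 2.221, -0.001]
contact_force: [0.3, 0.5, 0.7]
grip_width: -0.0002
gripper_force: 0.0
```

```bash
python3 look.py t5
python3 - <<'E'
from bench import r
import cv2
print(r.get_obs()['tcp_pos'],r.get_obs()['contact_force'])
b=r.grab_frame("side")[160:280,225:345]
cv2.imwrite("pics/s5.png",cv2.resize(b,None,fx=5,fy=5,interpolation=cv2.INTER_CUBIC))
E
```

```text
[303.5 174.5] 12 r 0.1076 ang -25.1
[259.  204.2] 10 r 0.1077 ang 96.0
[308.6 227.6] 13 r 0.1087 ang -144.2
[ 0.57981793 -0.17534141  0.11407987] [-0.63949923 -0.23984049 -0.16992059]
```

View pics/s5.png

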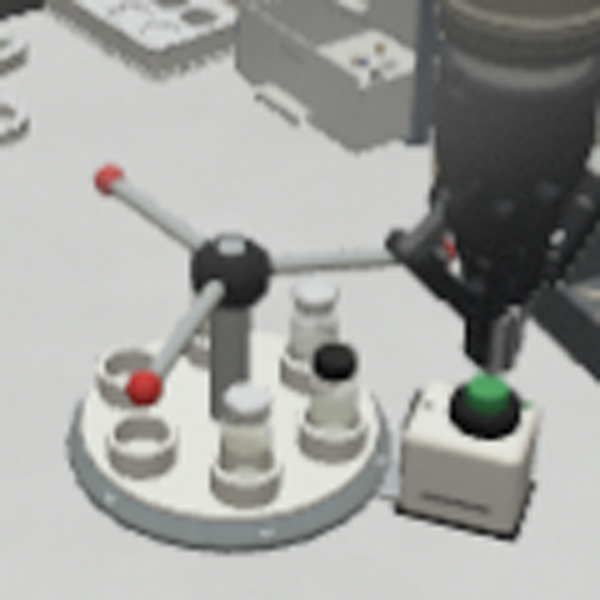

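Call:
step_arm(
  moves=[
    {"rx":0,"ry":0,"rz":0,"dx":0,"dy":0,"dz":3,"gripper":-1},
    {"rx":0,"ry":0,"rz":0,"dx":0,"dy":0,"dz":3,"gripper":-1},
    {"rx":0,"ry":0,"rz":0,"dx":0,"dy":0,"dz":3,"gripper":-1},
    {"rx":0,"ry":0,"rz":0,"dx":0,"dy":0,"dz":3,"gripper":-1},
    {"rx":0,"ry":0,"rz":0,"dx":0,"dy":0,"dz":2,"gripper":-1},
    {"rx":0,"ry":0,"rz":0,"dx":0,"dy":0,"dz":0,"gripper":-1},
    {"rx":0,"ry":0,"rz":0,"dx":0,"dy":0,"dz":0,"gripper":-1},
  ],
)

```text
clock: 20.75
tcp_pos: [0.5791, -0.1753, 0.0994]
orientation: [2.221, -2.222, -0.0]
contact_force: [-2.1, 0.5, 1.7]
grip_width: 0.0001
gripper_force: 0.7
```

Call:
step_arm(
  moves=[
    {"rx":0,"ry":0,"rz":0,"dx":0,"dy":0,"dz":1.5,"gripper":-1},
    {"rx":0,"ry":0,"rz":0,"dx":0,"dy":0,"dz":1.5,"gripper":-1},
    {"rx":0,"ry":0,"rz":0,"dx":0,"dy":0,"dz":1,"gripper":-1},
    {"rx":0,"ry":0,"rz":0,"dx":0,"dy":0,"dz":0,"gripper":-1},
    {"rx":0,"ry":0,"rz":0,"dx":0,"dy":0,"dz":0,"gripper":-1},
  ],
)

```text
clock: 21.38
tcp_pos: [0.5793, -0.1753, 0.0954]
orientation: [-2.221, 2.222, -0.0]
contact_force: [-2.0, 0.4, 4.0]
grip_width: -0.0001
gripper_force: 1.6
```

Call:
step_arm(
  moves=[
    {"rx":0,"ry":0,"rz":0,"dx":0,"dy":0,"dz":1,"gripper":-1},
    {"rx":0,"ry":0,"rz":0,"dx":0,"dy":0,"dz":0.5,"gripper":-1},
    {"rx":0,"ry":0,"rz":0,"dx":0,"dy":0,"dz":0,"gripper":-1},
    {"rx":0,"ry":0,"rz":0,"dx":0,"dy":0,"dz":0,"gripper":-1},
  ],
)

```text
clock: 21.88
tcp_pos: [0.5793, -0.1753, 0.0941]
orientation: [2.221, -2.222, 0.0]
contact_force: [-2.5, 0.6, 6.5]
grip_width: 0.0001
gripper_force: 3.1
```

Force has passed 4 N, so the button is fully down. Retreat.

Call:
step_arm(
  moves=[
    {"rx":0,"ry":0,"rz":0,"dx":0,"dy":0,"dz":-5,"gripper":-1},
    {"rx":0,"ry":0,"rz":0,"dx":0,"dy":0,"dz":-10,"gripper":-1},
    {"rx":0,"ry":0,"rz":0,"dx":0,"dy":0,"dz":-25,"gripper":-1},
    {"rx":0,"ry":0,"rz":0,"dx":0,"dy":0,"dz":-30,"gripper":-1},
    {"rx":0,"ry":0,"rz":0,"dx":0,"dy":0,"dz":-30,"gripper":-1},
    {"rx":0,"ry":0,"rz":0,"dx":0,"dy":0,"dz":-30,"gripper":-1},
    {"rx":0,"ry":0,"rz":0,"dx":0,"dy":0,"dz":0,"gripper":-1},
    {"rx":0,"ry":0,"rz":0,"dx":0,"dy":0,"dz":0,"gripper":-1},
    {"rx":0,"ry":0,"rz":0,"dx":0,"dy":0,"dz":0,"gripper":-1},
  ],
)

```text
clock: 23.0
tcp_pos: [0.5785, -0.1754, 0.2227]
orientation: [2.22, -2.221, -0.002]
contact_force: [0.2, 0.4, -0.3]
grip_width: -0.0003
gripper_force: 0.0
```

```bash
python3 look.py t6; python3 -c "
from bench import r
print(r.get_obs()['contact_force'],r.hand_in())"
```

```text
[303.5 174.5] 12 r 0.1076 ang -25.1
[259.  204.2] 10 r 0.1077 ang 96.0
[308.6 227.6] 13 r 0.1087 ang -144.2
the job is handed in; nothing more can be done
[ 0.21098637 -0.14810501  0.51213748] None
```

I turned the black-capped vial to the reader window by pushing the spokes (measured about 2 mm off centre, 7 mm allowed), pressed the green button to 6.5 N, raised the arm clear and handed the job in at about 23 s; no verdict was returned.

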